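# Set a throttle valve: close to the seat, back off two turns, hold

### The job

The globe valve on the pipe skid must be set as a throttle: turn its red handwheel clockwise (seen from above) until it stops on its seat, then back it off anticlockwise by exactly two full turns. Finish with the black crank handle still gripped and kept still there, as the setting must not creep while a workmate tightens the lock nut. Leave the yellow lever and everything lying on the bench where they are.

Things in the scene. Friction and masses are not known exactly. Their poses are not given: they have to be found in the camera images.
- wheel (a joint): The red handwheel's turn about its upright stem, in rad: 0 is closed hard on the seat (a rigid stop: it cannot go lower), growing as it opens, anticlockwise seen from above; one turn is 6.283. It starts somewhere between 0.4 and 1.35 turns open, and can open to five turns. It does not rise or sink as it turns, and it stays where it is left: turning it takes about 0.15 N m, some 2.5 N at the handle, wherever it is, except at the seat.
- wheel_centre (a point): Centre of the red handwheel, on its upright axis, half-way up the rim; 210 mm above the bench. The rim is a ring of 60 mm radius made of round bar 14 mm thick, with three spokes and a 30 mm hub whose nut ends 20 mm above this point. It stays put while the wheel turns.
- handle: The black crank handle, an upright plain round grip 24 mm thick and 68 mm tall that stands on the wheel's rim, its axis 60 mm from the wheel's axis, and travels round with the wheel. It revolves freely on its own pin, so a gripper may hold it and carry it round the circle without turning itself. Origin: centre of its lower end, 221 mm above the bench, level with the top of the wheel's boss.
- handle_mid (a point): Centre of the crank handle, half-way up, 255 mm above the bench, 34 mm under its top. Nothing else within reach of it stands higher than 230 mm: there is free room all round it and above.
- skid: The pipe skid, bolted down: a grey base plate 180 x 500 mm, its top 20 mm above the bench, carrying a pipe along its length (its own y axis, 85 mm up) with the blue globe valve in the middle, a pressure gauge 63 mm wide at +175 mm (top 200 mm up) and a brass ball valve at -166 mm. Origin: on the bench, straight below the wheel's centre.
- ball_lever (a joint): The yellow lever of the ball valve, about 105 mm long and 125 mm above the bench, in rad: 0 in line with the pipe, pointing away from the globe valve, 1.57 across it. It starts at 0 and is to be left so.
- spanner: A loose steel combination spanner 180 mm long and 8 mm thick, lying flat on the bench before the skid. Origin: centre of its underside. To be left alone.
- beer_bottle: A green glass bottle standing on the bench, 62 mm wide, 230 mm tall. Origin: centre of its underside. To be left alone.
- grease_tin: A yellow tin 80 mm wide, 65 mm tall, standing behind the skid. Origin: centre of its underside. To be left alone.
- gland_nut: A loose brass hexagon nut, 30 mm across flats, 16 mm tall, lying on a corner of the skid's base plate. Origin: centre of its underside. To be left alone.
- hammer: A hammer lying on the bench at the side. Origin: on its underside. To be left alone.
- mug: A blue mug standing on the bench at the side, 80 mm wide, 90 mm tall. Origin: centre of its underside. To be left alone.

How it is judged:
On the way:
1. the handwheel is closed: turned clockwise on to its seat (joint below 0.06 rad) (value of joint wheel below 0.06 rad), for 0.1 s.
At the end, for the whole second after the job is handed in: After closing on the seat, the wheel stands two turns open (12.57 rad, within 0.17) and still; the handle is gripped between the fingers (over 4 N, grasp point within 40 mm of its middle); lever within 0.15 rad and loose things within 20 mm of where they were (value of joint wheel between 12.396 and 12.736 rad and velocity of joint wheel between -0.05 and 0.05 rad/s and contact force between the fingers and handle above 4 N and distance between the grasp point and handle_mid below 0.04 m and value of joint ball_lever below 0.15 rad and distance of each of spanner, beer_bottle, grease_tin, gland_nut, hammer, mug from where it was at the start of the episode below 0.02 m); the arm keeps its last pose, push and grip.
It fails at once if a loose thing on the bench is shifted by more than 20 mm or knocked over (distance of any of spanner, beer_bottle, grease_tin, gland_nut, hammer, mug from where it was at the start of the episode above 0.02 m or angle between any of beer_bottle, grease_tin, mug's own z axis and vertical above 0.3 rad).
It fails at once if the yellow ball valve lever is turned (value of joint ball_lever above 0.15 rad).
It also fails if it takes over 72 s, if anything falls off the work surface, if the arm or the gripper's body presses on something with over 40 N, if the wrist force passes 120 N, or if a joint passes its speed limit or range.

### The arm

A 7-joint arm with a two-finger parallel gripper is mounted at the origin on the work surface. World frame = base frame: x ahead of the robot, y to its left, z up, the work surface at z = 0. Lengths are in m, angles in rad, forces in N, time in s.
With the tool pointing down it reaches from about 0.425 to 0.875 m from the base axis. Payload 4.7 kg.
Tool frame: the origin (TCP) lies midway between the tips of the shut fingers; the grasp point (between the pads) lies 19 mm behind it; z points along the fingers, x is the direction in which the jaws open and shut, and the axes are right-handed (so a half turn about z gives the same grasp; the last joint's range is limited). The gripper opens to 87 mm and grips with 3 to 60 N. Pads are 19 mm wide; open, the fingers measure 117 mm over their backs; the gripper's body (75 mm by 190 mm) begins 51 mm behind the grasp point.
Start: joints at [0.014, 0.321, -0.07, 1.45, 0.023, 1.371, -0.057], TCP at [0.65, -0, 0.195] pointing down, gripper open.
Joint ranges: [-2.86, 2.86], [-0.3, 2.09], [-1.38, 1.24], [0.06, 2.45], [-1.56, 4.7], [0.09, 2.05], [-2.69, 2.69]. Speed limits (rad/s): [2.57, 2.57, 3.14, 3.14, 3.14, 3.14, 3.14].

### API

Orientations are given as a rotation vector (axis times angle).
In Python, from bench import get_state, eyes, ticket gives the robot as it stands.
- The arm moves only by the tool carry_out, never from a script. Its argument "motion" is a list of rows, each a list of 2 entries, a list of its own where there are three numbers: the shift along the world's x, y, z in m, then the turn about the world's z in rad. A call has 1 to 20 rows; each row is the pose to reach, as a shift and turn from the pose commanded when the call began; what a row does not reach only later rows make up. A row lasts 1/10 s, in which the tool goes at most 50 mm and 8.59 degrees, less where a joint would pass 70% of its speed; a pose out of reach is approached as far as the arm can. A call with a gripper value outside its range is refused whole. "grip" is the gripper command: -1 is fully open, 1 is shut, values between are in proportion, set as the call begins (left out, the last holds). The fingers move at their own pace and stop on an object; "squeeze" is the grip in N (left out, the last holds). Time passes only in rows, so rows that repeat a pose let the fingers close. It gives the time, the measured TCP pose, the force and the opening at its end, in the units of the state.
- get_state(): the state, without advancing time (a new reading comes with each control period).
- eyes.get_image(name): name is "scene" or "side" or "wrist"; returns a dict with "pixels" (400x640x3 uint8, blue, green, red), "mtx" (3x3 intrinsics, pixels), "dist_coeffs" ([k1, k2, p1, p2, k3] as OpenCV has them; the pictures are not rectified), "extrinsics" (4x4, takes a point from camera to world coordinates). Camera axes: x right, y down, z forward; pixel columns grow to the right and rows downward; lengths in m; the calibration is good to about 2 mm. A picture is of the moment at which its call begins. There is no depth.
- ticket.close_job(): hands the job in, once; it reports no verdict.
The state is a dict: "time": time; "joint_positions": joint angles; "qd": joint speeds; "joint_torque": joint torques, N m; "position": TCP position; "tool_rot": TCP orientation; "ft_force": force on the tool from outside, world axes, zero at the start; "torque": the same for the moment, N m; "grip_width": opening from 0.0 (shut) to 1.0 (fully open).
Only numpy, scipy, OpenCV 4.12 (cv2) and the standard library are available. Lean on these libraries where they do the work, as an engineer would, in place of code of your own. Each camera call takes 0.05 s, during which the arm holds its last target. There are 200 camera calls.

## Working session

There is one attempt and no reset: what is moved stays moved. The work goes in short steps, Python scripts to look and compute and a tool call to move; the robot and the scene stay as the last step left them, time stands still between calls to the robot, and variables do not carry over. Pictures are saved under pics/ and viewed, about 8 in all and at most 12, crops included, and the job is handed in when it is done.

Besides the shell and the picture viewer there is one more tool, called after "Call:" as name([rows], argument=value, ...), one row to a line, values as JSON. carry_out: Moves the arm, as the interface text tells. Its arguments: {"type":"object","properties":{"motion":{"type":"array","items":{"type":"array"}},"grip":{"type":"number"},"squeeze":{"type":"number"}},"required":["motion"]}

```bash
mkdir -p pics; ls
python3 - <<'E'
from bench import get_state, eyes
import cv2,numpy as np
s=get_state();print(s)
ims=[]
for n in["scene","side","wrist"]:
    d=eyes.get_image(n);cv2.imwrite(f"pics/{n}0.png",d["pixels"]);np.savez(f"{n}0.npz",**d)
    print(n,d["mtx"].tolist(),d["dist_coeffs"],np.round(d["extrinsics"],4).tolist())
E
```

```text
pics
{'time': 0.0, 'joint_positions': array([ 0.01405068,  0.32183148, -0.07010276,  1.4516667 ,  0.02258485,
        1.37079892, -0.05692597]), 'qd': array([-4.16288937e-04,  6.95663940e-04, -2.68078931e-04, -1.16051654e-04,
       -1.20249416e-03, -3.37083783e-04, -5.60982930e-05]), 'joint_torque': array([-2.58547143e-04, -4.91284704e+01, -4.03903294e-01, -3.12526345e+01,
       -6.40594075e-02,  4.37659642e-02,  1.61017233e-04]), 'position': array([ 6.49395044e-01, -3.43674226e-06,  1.94060364e-01]), 'tool_rot': array([ 3.14151356e+00,  1.06528442e-04, -3.00905195e-03]), 'ft_force': array([-0.12775752, -0.04997185, -0.22019193]), 'torque': array([ 0.01772972, -0.03195706,  0.0046974 ]), 'grip_width': 1.0023297886571287}
scene [[511.1874176174832, 0.0, 313.46348099819556], [0.0, 511.1874176174832, 194.8695484487598], [0.0, 0.0, 1.0]] [-0.14211895  0.          0.          0.          0.        ] [[-0.2252, 0.7251, -0.6508, 1.902], [0.9743, 0.1666, -0.1515, 0.3211], [-0.0014, -0.6682, -0.744, 1.6684], [0.0, 0.0, 0.0, 1.0]]
side [[379.37879710062003, 0.0, 312.05117418121165], [0.0, 379.37879710062003, 196.05702757598715], [0.0, 0.0, 1.0]] [0.01903914 0.         0.         0.         0.        ] [[-0.7044, -0.4114, 0.5784, -0.1428], [-0.7098, 0.4027, -0.5779, 0.7756], [0.0049, -0.8177, -0.5757, 0.9326], [0.0, 0.0, 0.0, 1.0]]
wrist [[314.36326102924374, 0.0, 321.11576586117394], [0.0, 314.36326102924374, 198.36354032933897], [0.0, 0.0, 1.0]] [0.00565725 0.         0.         0.         0.        ] [[1.0, 0.0002, -0.0013, 0.6501], [-0.0002, -0.9525, -0.3045, 0.0841], [-0.0013, 0.3045, -0.9525, 0.3822], [0.0, 0.0, 0.0, 1.0]]
```

View pics/scene0.png

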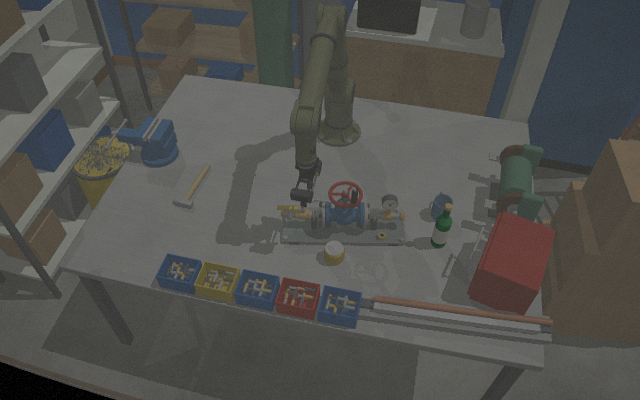

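View pics/side0.png

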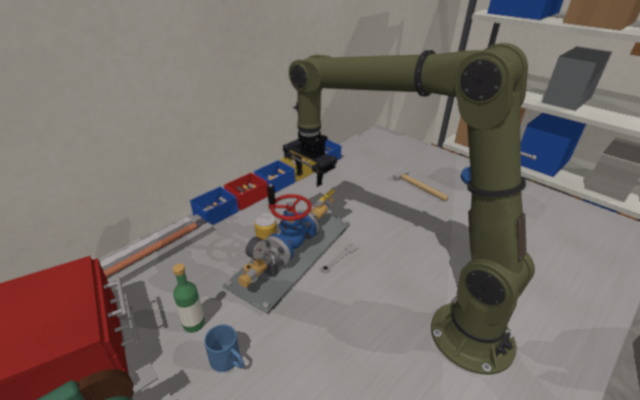

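The scene view shows the red wheel at about (347,193) with the black handle near (354,196). In the side view the wheel is at (290,208) and the handle stands at (271,195).

```bash
cat > h.py <<'E'
import cv2,numpy as np
def ray(d,px):
    u=cv2.undistortPoints(np.array([[px]],float),d["mtx"],d["dist_coeffs"])[0,0]
    E=d["extrinsics"];return E[:3,3],E[:3,:3]@np.array([u[0],u[1],1])
def plane(d,px,z):
    o,r=ray(d,px);return o+r*(z-o[2])/r[2]
def redpts(d,z,near=None):
    im=d["pixels"].astype(int);b,g,r=im[...,0],im[...,1],im[...,2]
    m=(r>60)&(r>1.9*g)&(r>1.9*b)
    v,u=np.nonzero(m)
    P=np.array([plane(d,(x,y),z) for x,y in zip(u,v)]);
    return u,v,P
E
python3 - <<'E'
from h import *
for n,box in[("scene",(325,365,170,215)),("side",(262,318,185,230))]:
    d=dict(np.load(f"{n}0.npz"));u,v,P=redpts(d,.21)
    k=(u>box[0])&(u<box[1])&(v>box[2])&(v<box[3]);Q=P[k][:,:2]
    h=cv2.convexHull(Q.astype(np.float32))
    c,r=cv2.minEnclosingCircle(h);print(n,k.sum(),c,r,Q.min(0),Q.max(0))
    im=d["pixels"];x0,x1,y0,y1=box
    c=cv2.resize(im[y0-10:y1+5,x0-5:x1+5],None,fx=7,fy=7,interpolation=2);cv2.imwrite(f"pics/c_{n}.png",c)
    print(c.shape)
a=cv2.imread("pics/c_scene.png");b=cv2.imread("pics/c_side.png");H=max(a.shape[0],b.shape[0])
cv2.imwrite("pics/cc.png",np.hstack([cv2.copyMakeBorder(i,0,H-i.shape[0],0,10,0) for i in(a,b)]))
E
```

```text
Traceback (most recent call last):
cv2.error: OpenCV(4.12.0) /io/opencv/modules/imgproc/src/shapedescr.cpp:201: error: (-215:Assertion failed) count >= 0 && (depth == CV_32F || depth == CV_32S) in function 'minEnclosingCircle'
```

View pics/wrist0.png

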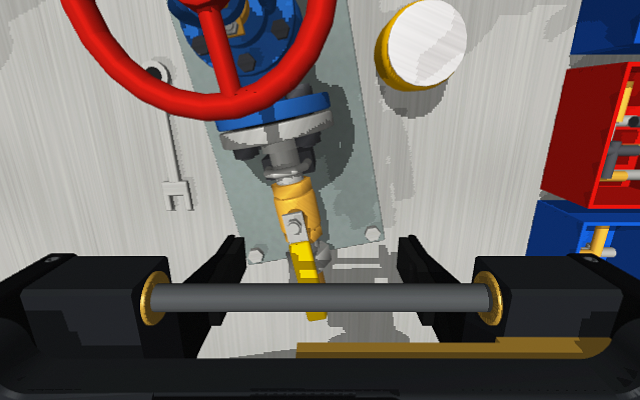

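The wrist view shows the lower rim of the wheel at (200,60), the yellow lever below the tool at (310,270) and the spanner at (170,140). The scene image is dim, so the red threshold has to be relative.

```bash
sed -i 's/(r>60)&(r>1.9\*g)&(r>1.9\*b)/(r>30)\&(r>1.7*g)\&(r>1.7*b)/' h.py
python3 - <<'E'
from h import *
for n,box in[("scene",(325,365,170,215)),("side",(262,318,185,230))]:
    d=dict(np.load(f"{n}0.npz"));u,v,P=redpts(d,.21)
    k=(u>box[0])&(u<box[1])&(v>box[2])&(v<box[3]);print(n,k.sum())
    if k.sum():
        Q=P[k][:,:2];c,r=cv2.minEnclosingCircle(Q.astype(np.float32));print(c,r,Q.min(0),Q.max(0))
    im=d["pixels"];x0,x1,y0,y1=box
    c=cv2.resize(im[y0-10:y1+5,x0-5:x1+5],None,fx=7,fy=7,interpolation=2);cv2.imwrite(f"pics/c_{n}.png",c)
a=cv2.imread("pics/c_scene.png");b=cv2.imread("pics/c_side.png");H=max(a.shape[0],b.shape[0])
cv2.imwrite("pics/cc.png",np.hstack([cv2.copyMakeBorder(i,0,H-i.shape[0],0,10,0) for i in(a,b)]))
E
```

```text
scene 62
(0.5924707055091858, 0.1413121521472931) 0.06386245787143707 [0.52968132 0.07913592] [0.65061146 0.20292601]
side 534
(0.6345422267913818, 0.14081186056137085) 0.10981935262680054 [0.52484472 0.07377819] [0.74354444 0.20448205]
```

View pics/cc.png

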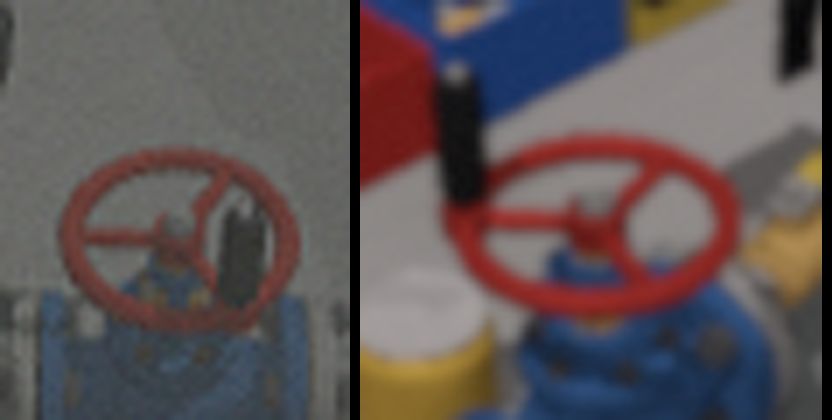

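Left crop: the handle runs from base (238,300) to top (242,207), which is (354,203) to (354.6,189.6) in the scene picture. Right crop: its base is (463,205) and its top (456,70), which is (271.7,204) to (270.7,185) in the side picture.

Run:
```python
from h import *
S,D=[dict(np.load(f"{n}0.npz")) for n in("scene","side")]
u,v,P=redpts(D,.21)
k=(u>262)&(u<318)&(v>192)&(v<222)&((u>268)|(v>203));Q=P[k][:,:2];print("side wheel",k.sum(),cv2.minEnclosingCircle(Q.astype(np.float32)),Q.min(0),Q.max(0))
print("hub nut top .23",plane(S,(345.3,191.2),.23),plane(D,(290.7,202.5),.23))
for a,b,z in[((354,202.9),(271.7,204.3),.221),((354.5,189.6),(270.7,185.5),.289),((354.3,196.2),(271.2,194.8),.255)]:
    o1,r1=ray(S,a);o2,r2=ray(D,b);t=np.linalg.lstsq(np.c_[r1,-r2],o2-o1,rcond=None)[0];p,q=o1+r1*t[0],o2+r2*t[1]
    print(z,(p+q)/2,"gap",np.linalg.norm(p-q),plane(S,a,z)[:2],plane(D,b,z)[:2])
```

```text
side wheel 469 ((0.5919365286827087, 0.1408253163099289), 0.06976422667503357) [0.52484472 0.07377819] [0.65834209 0.20448205]
hub nut top .23 [0.59825572 0.14212941 0.23      ] [0.58504719 0.14291973 0.23      ]
0.221 [0.63513245 0.18164176 0.215376  ] gap 0.0037383030642360857 [0.6412428 0.1838669] [0.62916471 0.1841184 ]
0.289 [0.63424187 0.17996186 0.28732183] gap 0.0017014901686321728 [0.63637094 0.18089597] [0.63233968 0.18047546]
0.255 [0.63471218 0.18086677 0.2522972 ] gap 0.002938294791674832 [0.63811363 0.18245607] [0.63177556 0.18147775]
```

The fixes agree: the wheel centre is about (0.592, 0.141) and the handle about (0.635, 0.181). That puts the handle 59 mm from the axis (60 expected) and its middle at z = 0.252 (0.255 expected). I'll move above the handle and check with the wrist camera.

Call:
carry_out([
  [[0,0,0.05],0],
  [[0,0,0.1],0],
  [[0,0,0.15],0],
  [[0,0.04,0.165],0],
  [[-0.005,0.085,0.165],0],
  [[-0.01,0.13,0.165],0],
  [[-0.015,0.17,0.165],0],
  [[-0.015,0.181,0.165],0],
  [[-0.015,0.181,0.165],0],
  [[-0.015,0.181,0.165],0],
  [[-0.015,0.181,0.165],0],
  [[-0.015,0.181,0.165],0],
], grip=-1, squeeze=25)

```text
time: 1.35
position: [0.6356, 0.1786, 0.3603]
tool_rot: [3.141, -0.005, 0.001]
ft_force: [0.3, -0.8, 0.6]
grip_width: 1.001
```

Run:
```python
from bench import get_state, eyes
import cv2,numpy as np
s=get_state();print(s["time"],s["position"],s["tool_rot"],s["ft_force"])
d=eyes.get_image("wrist");cv2.imwrite("pics/w1.png",d["pixels"]);np.savez("w1.npz",**d);print(d["extrinsics"].round(3).tolist())
```

```text
1.35 [0.63558906 0.17862269 0.36028384] [ 3.14073255e+00 -5.24846276e-03  5.41767317e-04] [ 0.29266738 -0.80335034  0.64490807]
[[1.0, -0.004, -0.0, 0.636], [-0.004, -0.952, -0.305, 0.263], [0.001, 0.305, -0.952, 0.548], [0.0, 0.0, 0.0, 1.0]]
```

View pics/w1.png

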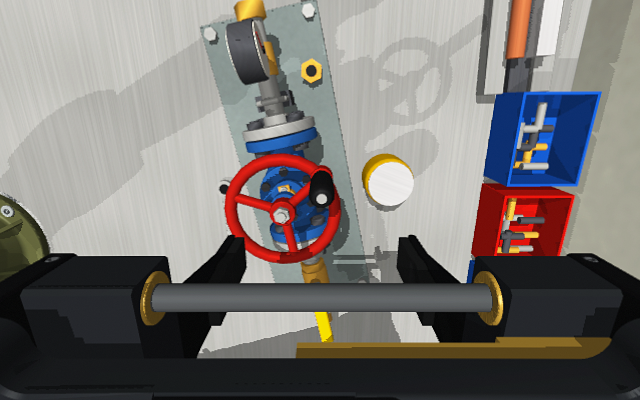

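The wrist view shows the wheel centre (nut) at about (281,215) and the handle's bright top pin at (321,199). I'll fit the rim and cast rays.

Run:
```python
from h import *
d=dict(np.load("w1.npz"));u,v,P=redpts(d,.21)
k=(u>215)&(u<350)&(v>145)&(v<270);Q=P[k][:,:2]
h=cv2.convexHull(Q.astype(np.float32))[:,0]
print(cv2.minEnclosingCircle(h), cv2.fitEllipse(h))
A=np.c_[2*h,np.ones(len(h))];s=np.linalg.lstsq(A,(h**2).sum(1),rcond=None)[0];c=s[:2];print("fit",c,np.sqrt(s[2]+c@c))
print("nut",plane(d,(281,215),.23))
p=plane(d,(321.5,198.5),.289);print("handle",p,np.hypot(*(p[:2]-c)),np.degrees(np.arctan2(p[1]-c[1],p[0]-c[0])))
```

```text
((0.5943248271942139, 0.14051508903503418), 0.06965580582618713) ((0.5922883749008179, 0.1394932121038437), (0.13215772807598114, 0.13543568551540375), 134.79248046875)
fit [0.59220614 0.13943428] 0.06679308160963411
nut [0.59262816 0.14215223 0.23      ]
handle [0.63642404 0.17966273 0.289     ] 0.059779183461671194 42.29522104260009
```

Centre (0.592, 0.140) and handle (0.636, 0.180) give r = 59.8 mm and an angle of about 42.5°, consistent with the first fix. Now I'll descend and grip.

Call:
carry_out([
  [[0,0.001,-0.03],0],
  [[0,0.001,-0.06],0],
  [[0,0.001,-0.09],0],
  [[0,0.001,-0.115],0],
  [[0,0.001,-0.115],0],
  [[0,0.001,-0.115],0],
  [[0,0.001,-0.115],0],
])

```text
time: 2.1
position: [0.6361, 0.182, 0.2475]
tool_rot: [-3.141, 0.001, -0.005]
ft_force: [0.6, -0.7, -0.4]
grip_width: 0.999
```

Call:
carry_out([
  [[0,0,0],0],
  [[0,0,0],0],
  [[0,0,0],0],
  [[0,0,0],0],
  [[0,0,0],0],
  [[0,0,0],0],
  [[0,0,0],0],
  [[0,0,0],0],
], grip=1, squeeze=25)

```text
time: 2.9
position: [0.635, 0.182, 0.2451]
tool_rot: [3.142, 0.0, -0.0]
ft_force: [-0.1, 0.8, 0.3]
grip_width: 0.356
```

Call:
carry_out([
  [[0,0,0],0],
  [[0,0,0],0],
  [[0,0,0],0],
  [[0,0,0],0],
  [[0,0,0],0],
])

```text
time: 3.4
position: [0.6354, 0.1821, 0.2452]
tool_rot: [-3.141, -0.0, -0.002]
ft_force: [2.8, -0.1, -0.7]
grip_width: 0.263
```

```bash
cat > arc.py <<'E'
import sys,numpy as np
# start angle, step deg, n : relative shifts on the circle
a,s,n=map(float,sys.argv[1:]);t=np.radians(a+s*np.arange(1,n+1));a=np.radians(a)
print([[[round(.06*(np.cos(x)-np.cos(a)),4),round(.06*(np.sin(x)-np.sin(a)),4),0],0] for x in t])
E
python3 arc.py 43 -10 12;python3 arc.py 43 -20 18;python3 arc.py 43 20 18
```

```text
[[[np.float64(0.0064), np.float64(-0.0082), 0], 0], [[np.float64(0.0113), np.float64(-0.0175), 0], 0], [[np.float64(0.0146), np.float64(-0.0274), 0], 0], [[np.float64(0.016), np.float64(-0.0378), 0], 0], [[np.float64(0.0157), np.float64(-0.0482), 0], 0], [[np.float64(0.0135), np.float64(-0.0585), 0], 0], [[np.float64(0.0096), np.float64(-0.0682), 0], 0], [[np.float64(0.004), np.float64(-0.077), 0], 0], [[np.float64(-0.003), np.float64(-0.0848), 0], 0], [[np.float64(-0.0112), np.float64(-0.0912), 0], 0], [[np.float64(-0.0204), np.float64(-0.0962), 0], 0], [[np.float64(-0.0304), np.float64(-0.0994), 0], 0]]
[[[np.float64(0.0113), np.float64(-0.0175), 0], 0], [[np.float64(0.016), np.float64(-0.0378), 0], 0], [[np.float64(0.0135), np.float64(-0.0585), 0], 0], [[np.float64(0.004), np.float64(-0.077), 0], 0], [[np.float64(-0.0112), np.float64(-0.0912), 0], 0], [[np.float64(-0.0304), np.float64(-0.0994), 0], 0], [[np.float64(-0.0512), np.float64(-0.1005), 0], 0], [[np.float64(-0.0711), np.float64(-0.0944), 0], 0], [[np.float64(-0.0878), np.float64(-0.0818), 0], 0], [[np.float64(-0.0991), np
[... 650 characters left out ...]
-0.0918), np.float64(-0.0048), 0], 0], [[np.float64(-0.1013), np.float64(-0.0234), 0], 0], [[np.float64(-0.1038), np.float64(-0.0441), 0], 0], [[np.float64(-0.0991), np.float64(-0.0644), 0], 0], [[np.float64(-0.0878), np.float64(-0.0818), 0], 0], [[np.float64(-0.0711), np.float64(-0.0944), 0], 0], [[np.float64(-0.0512), np.float64(-0.1005), 0], 0], [[np.float64(-0.0304), np.float64(-0.0994), 0], 0], [[np.float64(-0.0112), np.float64(-0.0912), 0], 0], [[np.float64(0.004), np.float64(-0.077), 0], 0], [[np.float64(0.0135), np.float64(-0.0585), 0], 0], [[np.float64(0.016), np.float64(-0.0378), 0], 0], [[np.float64(0.0113), np.float64(-0.0175), 0], 0], [[np.float64(-0.0), np.float64(0.0), 0], 0]]
```

The opening is 23 mm, so the handle is held. I'll turn 120° clockwise, which is safe because it starts at least 144° open.

Call:
carry_out([
  [[0.0064,-0.0082,0],0],
  [[0.0113,-0.0175,0],0],
  [[0.0146,-0.0274,0],0],
  [[0.016,-0.0378,0],0],
  [[0.0157,-0.0482,0],0],
  [[0.0135,-0.0585,0],0],
  [[0.0096,-0.0682,0],0],
  [[0.004,-0.077,0],0],
  [[-0.003,-0.0848,0],0],
  [[-0.0112,-0.0912,0],0],
  [[-0.0204,-0.0962,0],0],
  [[-0.0304,-0.0994,0],0],
  [[-0.0304,-0.0994,0],0],
  [[-0.0304,-0.0994,0],0],
  [[-0.0304,-0.0994,0],0],
])

```text
time: 4.9
position: [0.6027, 0.0825, 0.2451]
tool_rot: [3.141, 0.001, -0.004]
ft_force: [-3.7, 3.1, 0.8]
grip_width: 0.265
```

Run:
```python
from bench import get_state, eyes
import cv2,numpy as np
s=get_state();print(s["time"],s["position"],s["ft_force"],s["torque"],s["grip_width"])
d=eyes.get_image("wrist");cv2.imwrite("pics/w2.png",d["pixels"]);np.savez("w2.npz",**d)
c=np.array([.592,.140]);
def p(t): t=np.radians(t);return .06*np.array([np.cos(t),np.sin(t)])
for a in range(-77,-437,-15): print(a,(p(a-7.5)-p(a)).round(4),(p(a-15)-p(a)).round(4))
```

```text
4.9 [0.60268328 0.08252298 0.24513692] [-3.67198751  3.10833781  0.75048597] [0.89696661 0.79005835 0.01831051] 0.2649913588180384
-77 [-0.0077 -0.0013] [-0.0156 -0.0015]
-92 [-0.0078  0.0008] [-0.0154  0.0026]
-107 [-0.0073  0.0028] [-0.0143  0.0065]
-122 [-0.0064  0.0046] [-0.0121  0.01  ]
-137 [-0.005   0.0061] [-0.0091  0.0128]
-152 [-0.0032  0.0072] [-0.0055  0.0147]
-167 [-0.0013  0.0077] [-0.0015  0.0156]
-182 [0.0008 0.0078] [0.0026 0.0154]
-197 [0.0028 0.0073] [0.0065 0.0143]
-212 [0.0046 0.0064] [0.01   0.0121]
-227 [0.0061 0.005 ] [0.0128 0.0091]
-242 [0.0072 0.0032] [0.0147 0.0055]
-257 [0.0077 0.0013] [0.0156 0.0015]
-272 [ 0.0078 -0.0008] [ 0.0154 -0.0026]
-287 [ 0.0073 -0.0028] [ 0.0143 -0.0065]
-302 [ 0.0064 -0.0046] [ 0.0121 -0.01  ]
-317 [ 0.005  -0.0061] [ 0.0091 -0.0128]
-332 [ 0.0032 -0.0072] [ 0.0055 -0.0147]
-347 [ 0.0013 -0.0077] [ 0.0015 -0.0156]
-362 [-0.0008 -0.0078] [-0.0026 -0.0154]
-377 [-0.0028 -0.0073] [-0.0065 -0.0143]
-392 [-0.0046 -0.0064] [-0.01   -0.0121]
-407 [-0.0061 -0.005 ] [-0.0128 -0.0091]
-422 [-0.0072 -0.0032] [-0.0147 -0.0055]
```

View pics/w2.png

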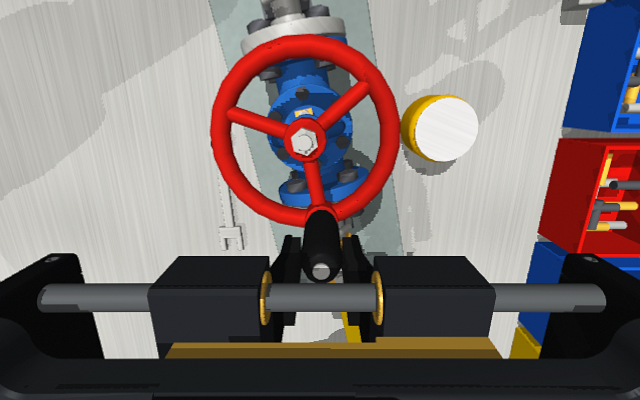

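The grip is holding and the wheel turned with it: the handle is now at (320,245), straight below the nut in the view. I'll carry on in short steps and feel for the seat.

Call:
carry_out([
  [[-0.0077,-0.0013,0],0],
  [[-0.0156,-0.0015,0],0],
  [[-0.0156,-0.0015,0],0],
])

```text
time: 5.25
position: [0.5878, 0.0815, 0.2451]
tool_rot: [-3.141, -0.001, -0.0]
ft_force: [0.2, 5.3, -1.2]
grip_width: 0.266
```

Call:
carry_out([
  [[-0.0078,0.0008,0],0],
  [[-0.0154,0.0026,0],0],
  [[-0.0154,0.0026,0],0],
])

```text
time: 5.55
position: [0.573, 0.0843, 0.2452]
tool_rot: [-3.141, -0.002, -0.002]
ft_force: [0.5, 5.1, -1.2]
grip_width: 0.262
```

Run:
```python
import numpy as np
p=lambda t:.06*np.array([np.cos(np.radians(t)),np.sin(np.radians(t))])
for a in range(-107,-450,-10): print(a,*(float(x) for x in np.r_[p(a-5)-p(a),p(a-10)-p(a)].round(4)))
```

```text
-107 -0.0049 0.0017 -0.0097 0.0039
-117 -0.0046 0.0026 -0.0089 0.0055
-127 -0.004 0.0033 -0.0078 0.007
-137 -0.0034 0.004 -0.0064 0.0082
-147 -0.0027 0.0045 -0.0049 0.0092
-157 -0.0018 0.0049 -0.0032 0.0099
-167 -0.001 0.0051 -0.0015 0.0104
-177 -0.0 0.0052 0.0004 0.0105
-187 0.0009 0.0052 0.0022 0.0102
-197 0.0017 0.0049 0.0039 0.0097
-207 0.0026 0.0046 0.0055 0.0089
-217 0.0033 0.004 0.007 0.0078
-227 0.004 0.0034 0.0082 0.0064
-237 0.0045 0.0027 0.0092 0.0049
-247 0.0049 0.0018 0.0099 0.0032
-257 0.0051 0.001 0.0104 0.0015
-267 0.0052 0.0 0.0105 -0.0004
-277 0.0052 -0.0009 0.0102 -0.0022
-287 0.0049 -0.0017 0.0097 -0.0039
-297 0.0046 -0.0026 0.0089 -0.0055
-307 0.004 -0.0033 0.0078 -0.007
-317 0.0034 -0.004 0.0064 -0.0082
-327 0.0027 -0.0045 0.0049 -0.0092
-337 0.0018 -0.0049 0.0032 -0.0099
-347 0.001 -0.0051 0.0015 -0.0104
-357 0.0 -0.0052 -0.0004 -0.0105
-367 -0.0009 -0.0052 -0.0022 -0.0102
-377 -0.0017 -0.0049 -0.0039 -0.0097
-387 -0.0026 -0.0046 -0.0055 -0.0089
-397 -0.0033 -0.004 -0.007 -0.0078
-407 -0.004 -0.0034 -0.0082 -0.0064
-417 -0.0045 -0.0027 -0.0092 -0.0049
-427 -0.0049 -0.0018 -0.0099 -0.0032
-437 -0.0051 -0.001 -0.0104 -0.0015
-447 -0.0052 -0.0 -0.0105 0.0004
```

Call:
carry_out([
  [[-0.0072,0.0028,0],0],
  [[-0.0098,0.0041,0],0],
  [[-0.0098,0.0041,0],0],
])

```text
time: 5.85
position: [0.5642, 0.0879, 0.2452]
tool_rot: [-3.141, -0.001, -0.004]
ft_force: [3.0, 4.9, -2.2]
grip_width: 0.268
```

Call:
carry_out([
  [[-0.0046,0.0026,0],0],
  [[-0.0089,0.0055,0],0],
  [[-0.0089,0.0055,0],0],
])

```text
time: 6.15
position: [0.5555, 0.0932, 0.2451]
tool_rot: [3.142, 0.001, 0.005]
ft_force: [4.0, 5.3, -2.9]
grip_width: 0.266
```

Call:
carry_out([
  [[-0.004,0.0033,0],0],
  [[-0.0078,0.007,0],0],
  [[-0.0078,0.007,0],0],
])

```text
time: 6.45
position: [0.5481, 0.0997, 0.2452]
tool_rot: [3.141, -0.0, 0.006]
ft_force: [4.7, 3.7, -2.4]
grip_width: 0.266
```

Call:
carry_out([
  [[-0.0034,0.004,0],0],
  [[-0.0064,0.0082,0],0],
  [[-0.0064,0.0082,0],0],
])

```text
time: 6.75
position: [0.542, 0.1072, 0.2451]
tool_rot: [3.14, -0.001, 0.007]
ft_force: [4.2, 3.0, -3.0]
grip_width: 0.266
```

Call:
carry_out([
  [[-0.0027,0.0045,0],0],
  [[-0.0049,0.0092,0],0],
  [[-0.0049,0.0092,0],0],
])

```text
time: 7.05
position: [0.5371, 0.1157, 0.2451]
tool_rot: [3.139, -0.002, 0.006]
ft_force: [4.6, 0.4, -3.2]
grip_width: 0.269
```

Call:
carry_out([
  [[-0.0018,0.0049,0],0],
  [[-0.0032,0.0099,0],0],
  [[-0.0032,0.0099,0],0],
])

```text
time: 7.35
position: [0.5332, 0.1262, 0.2451]
tool_rot: [3.14, -0.001, 0.003]
ft_force: [4.9, -1.2, -2.5]
grip_width: 0.266
```

Call:
carry_out([
  [[-0.001,0.0051,0],0],
  [[-0.0015,0.0104,0],0],
  [[-0.0015,0.0104,0],0],
])

```text
time: 7.65
position: [0.5312, 0.1382, 0.2452]
tool_rot: [3.141, 0.001, 0.001]
ft_force: [4.9, -0.2, -2.3]
grip_width: 0.265
```

Call:
carry_out([
  [[0,0.0052,0],0],
  [[0.0004,0.0105,0],0],
  [[0.0004,0.0105,0],0],
])

```text
time: 7.95
position: [0.5317, 0.1495, 0.2452]
tool_rot: [-3.141, -0.002, -0.001]
ft_force: [4.6, -1.0, -2.9]
grip_width: 0.268
```

Call:
carry_out([
  [[0.0009,0.0052,0],0],
  [[0.0022,0.0102,0],0],
  [[0.0022,0.0102,0],0],
])

```text
time: 8.25
position: [0.5339, 0.1597, 0.2451]
tool_rot: [-3.141, -0.002, -0.001]
ft_force: [3.5, -0.6, -1.4]
grip_width: 0.268
```

Call:
carry_out([
  [[0.0017,0.0049,0],0],
  [[0.0039,0.0097,0],0],
  [[0.0039,0.0097,0],0],
])

```text
time: 8.55
position: [0.5379, 0.1694, 0.2452]
tool_rot: [-3.141, -0.002, -0.001]
ft_force: [3.9, -1.8, -0.8]
grip_width: 0.267
```

Call:
carry_out([
  [[0.0026,0.0046,0],0],
  [[0.0055,0.0089,0],0],
  [[0.0055,0.0089,0],0],
])

```text
time: 8.85
position: [0.5436, 0.1782, 0.2452]
tool_rot: [-3.141, -0.001, -0.001]
ft_force: [1.7, -2.5, -0.3]
grip_width: 0.264
```

Call:
carry_out([
  [[0.0033,0.004,0],0],
  [[0.007,0.0078,0],0],
  [[0.007,0.0078,0],0],
])

```text
time: 9.15
position: [0.5507, 0.186, 0.2451]
tool_rot: [-3.141, -0.001, -0.001]
ft_force: [1.6, -2.3, -1.9]
grip_width: 0.264
```

Call:
carry_out([
  [[0.004,0.0034,0],0],
  [[0.0082,0.0064,0],0],
  [[0.0082,0.0064,0],0],
])

```text
time: 9.45
position: [0.5589, 0.1923, 0.2451]
tool_rot: [-3.141, -0.001, -0.001]
ft_force: [1.0, -1.9, -1.3]
grip_width: 0.267
```

Call:
carry_out([
  [[0.0045,0.0027,0],0],
  [[0.0092,0.0049,0],0],
  [[0.0092,0.0049,0],0],
])

```text
time: 9.75
position: [0.5682, 0.1971, 0.2451]
tool_rot: [-3.141, -0.001, -0.001]
ft_force: [1.1, -1.9, -0.7]
grip_width: 0.266
```

Call:
carry_out([
  [[0.0049,0.0018,0],0],
  [[0.0099,0.0032,0],0],
  [[0.0099,0.0032,0],0],
])

```text
time: 10.05
position: [0.5782, 0.2002, 0.2452]
tool_rot: [-3.141, -0.0, -0.001]
ft_force: [1.0, -0.6, -1.4]
grip_width: 0.267
```

Call:
carry_out([
  [[0.0051,0.001,0],0],
  [[0.0104,0.0015,0],0],
  [[0.0104,0.0015,0],0],
])

```text
time: 10.35
position: [0.5888, 0.2016, 0.2452]
tool_rot: [-3.141, -0.0, -0.002]
ft_force: [-0.2, -0.5, -1.0]
grip_width: 0.264
```

Call:
carry_out([
  [[0.0052,0,0],0],
  [[0.0105,-0.0004,0],0],
  [[0.0105,-0.0004,0],0],
])

```text
time: 10.65
position: [0.5994, 0.2011, 0.2452]
tool_rot: [-3.141, 0.0, -0.002]
ft_force: [0.2, 0.4, -0.2]
grip_width: 0.266
```

Call:
carry_out([
  [[0.0052,-0.0009,0],0],
  [[0.0102,-0.0022,0],0],
  [[0.0102,-0.0022,0],0],
])

```text
time: 10.95
position: [0.6097, 0.1987, 0.2452]
tool_rot: [-3.141, 0.0, -0.002]
ft_force: [-0.1, 1.2, -0.6]
grip_width: 0.266
```

Call:
carry_out([
  [[0.0049,-0.0017,0],0],
  [[0.0097,-0.0039,0],0],
  [[0.0097,-0.0039,0],0],
])

```text
time: 11.25
position: [0.6195, 0.1945, 0.2452]
tool_rot: [-3.141, 0.001, -0.003]
ft_force: [1.1, 2.2, -1.9]
grip_width: 0.266
```

Call:
carry_out([
  [[0.0046,-0.0026,0],0],
  [[0.0089,-0.0055,0],0],
  [[0.0089,-0.0055,0],0],
])

```text
time: 11.55
position: [0.6285, 0.1886, 0.2452]
tool_rot: [-3.141, 0.002, -0.003]
ft_force: [2.4, 2.8, -2.1]
grip_width: 0.264
```

Call:
carry_out([
  [[0.004,-0.0033,0],0],
  [[0.0078,-0.007,0],0],
  [[0.0078,-0.007,0],0],
])

```text
time: 11.85
position: [0.6363, 0.1811, 0.2452]
tool_rot: [3.141, -0.002, 0.003]
ft_force: [2.8, 2.9, -2.4]
grip_width: 0.268
```

Call:
carry_out([
  [[0.0034,-0.004,0],0],
  [[0.0064,-0.0082,0],0],
  [[0.0064,-0.0082,0],0],
])

```text
time: 12.15
position: [0.6426, 0.1725, 0.2452]
tool_rot: [3.141, -0.002, 0.003]
ft_force: [2.8, 2.2, -2.3]
grip_width: 0.267
```

Call:
carry_out([
  [[0.0027,-0.0045,0],0],
  [[0.0049,-0.0092,0],0],
  [[0.0049,-0.0092,0],0],
])

```text
time: 12.45
position: [0.6472, 0.1629, 0.2452]
tool_rot: [3.14, -0.003, 0.002]
ft_force: [3.0, 2.9, -2.3]
grip_width: 0.27
```

Call:
carry_out([
  [[0.0018,-0.0049,0],0],
  [[0.0032,-0.0099,0],0],
  [[0.0032,-0.0099,0],0],
])

```text
time: 12.75
position: [0.6499, 0.1537, 0.2452]
tool_rot: [3.141, -0.002, 0.001]
ft_force: [3.6, 2.2, -3.0]
grip_width: 0.266
```

Call:
carry_out([
  [[0.001,-0.0051,0],0],
  [[0.0015,-0.0104,0],0],
  [[0.0015,-0.0104,0],0],
])

```text
time: 13.05
position: [0.6499, 0.1536, 0.2453]
tool_rot: [-3.13, -0.012, -0.0]
ft_force: [3.3, 15.6, -4.6]
grip_width: 0.268
```

The seat is felt: position did not change for a 10 mm command, and Fy rose to 15.6 N. I'll hold there and press slightly more to confirm, then look.

Call:
carry_out([
  [[0,-0.003,0],0],
  [[0,-0.003,0],0],
  [[0,-0.003,0],0],
  [[0,-0.003,0],0],
])

```text
time: 13.45
position: [0.6499, 0.1535, 0.2453]
tool_rot: [-3.127, -0.016, -0.001]
ft_force: [4.0, 18.5, -5.2]
grip_width: 0.267
```

Run:
```python
from bench import get_state, eyes
import cv2,numpy as np
from h import *
s=get_state();print(s["time"],s["position"],s["tool_rot"],s["ft_force"],s["grip_width"])
for n in("wrist","side","scene"):
    d=eyes.get_image(n);np.savez(f"{n}_seat.npz",**d)
    if n=="wrist":cv2.imwrite("pics/w_seat.png",d["pixels"])
```

```text
13.45 [0.64989055 0.15346801 0.2452919 ] [-3.12719655e+00 -1.61319323e-02 -1.48133524e-03] [ 4.02148322 18.52526811 -5.19931167] 0.2668856362519275
```

View pics/w_seat.png

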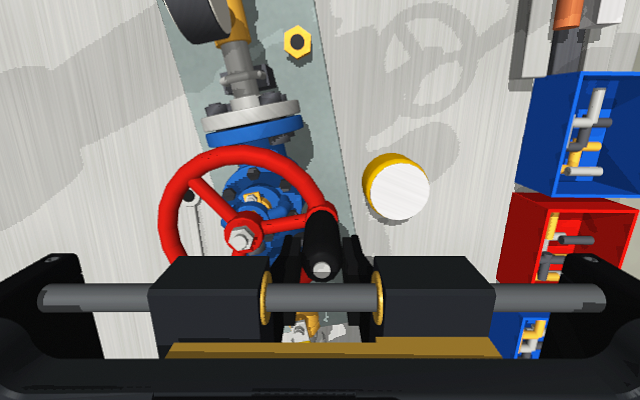

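The handle's pin is at (321,270), the same as before loading, so the grip hasn't slipped. At the seat the handle sits at TCP (0.6499, 0.1535), about 12° on the circle, so two turns open means returning to exactly this point.

Run:
```python
import numpy as np
p=lambda t:np.array([.5911,.1411])+.06*np.array([np.cos(np.radians(t)),np.sin(np.radians(t))])
f=lambda o,ts:print(str([[[*(float(v) for v in (p(t)-o).round(4)),0],0] for t in ts]))
f(np.array([.6510,.1412]),range(12,193,10))
f(p(192),range(202,373,10)); f(p(12),range(22,193,10))
```

```text
[[[-0.0012, 0.0124, 0], 0], [[-0.0043, 0.0224, 0], 0], [[-0.009, 0.0317, 0], 0], [[-0.0153, 0.04, 0], 0], [[-0.023, 0.0472, 0], 0], [[-0.0317, 0.0529, 0], 0], [[-0.0414, 0.057, 0], 0], [[-0.0515, 0.0593, 0], 0], [[-0.062, 0.0599, 0], 0], [[-0.0724, 0.0586, 0], 0], [[-0.0824, 0.0555, 0], 0], [[-0.0917, 0.0508, 0], 0], [[-0.1, 0.0445, 0], 0], [[-0.1072, 0.0368, 0], 0], [[-0.1129, 0.0281, 0], 0], [[-0.117, 0.0184, 0], 0], [[-0.1193, 0.0083, 0], 0], [[-0.1199, -0.0022, 0], 0], [[-0.1186, -0.0126, 0], 0]]
[[[0.0031, -0.01, 0], 0], [[0.0078, -0.0193, 0], 0], [[0.0141, -0.0277, 0], 0], [[0.0217, -0.0348, 0], 0], [[0.0305, -0.0405, 0], 0], [[0.0401, -0.0446, 0], 0], [[0.0503, -0.0469, 0], 0], [[0.0608, -0.0475, 0], 0], [[0.0712, -0.0462, 0], 0], [[0.0812, -0.0432, 0], 0], [[0.0905, -0.0384, 0], 0], [[0.0988, -0.0321, 0], 0], [[0.106, -0.0245, 0], 0], [[0.1117, -0.0157, 0], 0], [[0.1158, -0.0061, 0], 0], [[0.1181, 0.0041, 0], 0], [[0.1187, 0.0146, 0], 0], [[0.1174, 0.0249, 0], 0]]
[[[-0.0031, 0.01, 0], 0], [[-0.0078, 0.0193, 0], 0], [[-0.0141, 0.0277, 0], 0], [[-0.0217, 0.0348, 0], 0], [[-0.0305, 0.0405, 0], 0], [[-0.0401, 0.0446, 0], 0], [[-0.0503, 0.0469, 0], 0], [[-0.0608, 0.0475, 0], 0], [[-0.0712, 0.0462, 0], 0], [[-0.0812, 0.0432, 0], 0], [[-0.0905, 0.0384, 0], 0], [[-0.0988, 0.0321, 0], 0], [[-0.106, 0.0245, 0], 0], [[-0.1117, 0.0157, 0], 0], [[-0.1158, 0.0061, 0], 0], [[-0.1181, -0.0041, 0], 0], [[-0.1187, -0.0146, 0], 0], [[-0.1174, -0.0249, 0], 0]]
```

Call:
carry_out([
  [[-0.0012,0.0124,0],0],
  [[-0.0043,0.0224,0],0],
  [[-0.009,0.0317,0],0],
  [[-0.0153,0.04,0],0],
  [[-0.023,0.0472,0],0],
  [[-0.0317,0.0529,0],0],
  [[-0.0414,0.057,0],0],
  [[-0.0515,0.0593,0],0],
  [[-0.062,0.0599,0],0],
  [[-0.0724,0.0586,0],0],
  [[-0.0824,0.0555,0],0],
  [[-0.0917,0.0508,0],0],
  [[-0.1,0.0445,0],0],
  [[-0.1072,0.0368,0],0],
  [[-0.1129,0.0281,0],0],
  [[-0.117,0.0184,0],0],
  [[-0.1193,0.0083,0],0],
  [[-0.1199,-0.0022,0],0],
  [[-0.1186,-0.0126,0],0],
  [[-0.1186,-0.0126,0],0],
])

```text
time: 15.6
position: [0.5333, 0.1258, 0.2452]
tool_rot: [3.14, -0.005, 0.002]
ft_force: [4.7, -1.3, -3.6]
grip_width: 0.262
```

Call:
carry_out([
  [[0.0031,-0.01,0],0],
  [[0.0078,-0.0193,0],0],
  [[0.0141,-0.0277,0],0],
  [[0.0217,-0.0348,0],0],
  [[0.0305,-0.0405,0],0],
  [[0.0401,-0.0446,0],0],
  [[0.0503,-0.0469,0],0],
  [[0.0608,-0.0475,0],0],
  [[0.0712,-0.0462,0],0],
  [[0.0812,-0.0432,0],0],
  [[0.0905,-0.0384,0],0],
  [[0.0988,-0.0321,0],0],
  [[0.106,-0.0245,0],0],
  [[0.1117,-0.0157,0],0],
  [[0.1158,-0.0061,0],0],
  [[0.1181,0.0041,0],0],
  [[0.1187,0.0146,0],0],
  [[0.1174,0.0249,0],0],
  [[0.1174,0.0249,0],0],
])

```text
time: 17.5
position: [0.6496, 0.156, 0.2452]
tool_rot: [-3.14, -0.004, -0.001]
ft_force: [-1.1, 1.1, -0.2]
grip_width: 0.267
```

One turn is done. Second turn next.

Call:
carry_out([
  [[-0.0031,0.01,0],0],
  [[-0.0078,0.0193,0],0],
  [[-0.0141,0.0277,0],0],
  [[-0.0217,0.0348,0],0],
  [[-0.0305,0.0405,0],0],
  [[-0.0401,0.0446,0],0],
  [[-0.0503,0.0469,0],0],
  [[-0.0608,0.0475,0],0],
  [[-0.0712,0.0462,0],0],
  [[-0.0812,0.0432,0],0],
  [[-0.0905,0.0384,0],0],
  [[-0.0988,0.0321,0],0],
  [[-0.106,0.0245,0],0],
  [[-0.1117,0.0157,0],0],
  [[-0.1158,0.0061,0],0],
  [[-0.1181,-0.0041,0],0],
  [[-0.1187,-0.0146,0],0],
  [[-0.1174,-0.0249,0],0],
  [[-0.1174,-0.0249,0],0],
])

```text
time: 19.4
position: [0.5327, 0.1279, 0.2452]
tool_rot: [-3.141, 0.003, -0.002]
ft_force: [6.8, -0.7, -3.9]
grip_width: 0.266
```

Call:
carry_out([
  [[0.0031,-0.01,0],0],
  [[0.0078,-0.0193,0],0],
  [[0.0141,-0.0277,0],0],
  [[0.0217,-0.0348,0],0],
  [[0.0305,-0.0405,0],0],
  [[0.0401,-0.0446,0],0],
  [[0.0503,-0.0469,0],0],
  [[0.0608,-0.0475,0],0],
  [[0.0712,-0.0462,0],0],
  [[0.0812,-0.0432,0],0],
  [[0.0905,-0.0384,0],0],
  [[0.0988,-0.0321,0],0],
  [[0.106,-0.0245,0],0],
  [[0.1117,-0.0157,0],0],
  [[0.1158,-0.0061,0],0],
  [[0.1181,0.0041,0],0],
  [[0.1187,0.0146,0],0],
  [[0.1174,0.0249,0],0],
  [[0.1174,0.0249,0],0],
  [[0.1174,0.0249,0],0],
])

```text
time: 21.4
position: [0.6497, 0.1555, 0.2452]
tool_rot: [-3.14, -0.003, -0.001]
ft_force: [-1.4, 2.0, 0.1]
grip_width: 0.264
```

Call:
carry_out([
  [[0,0,0],0],
  [[0,0,0],0],
  [[0,0,0],0],
  [[0,0,0],0],
  [[0,0,0],0],
])

```text
time: 21.9
position: [0.65, 0.1538, 0.2452]
tool_rot: [-3.141, -0.0, -0.001]
ft_force: [0.5, 3.1, -1.1]
grip_width: 0.264
```

Run:
```python
from bench import get_state, eyes
import cv2,numpy as np
from h import *
s=get_state();print(s["time"],s["position"],s["tool_rot"],s["ft_force"],s["grip_width"],np.abs(s["qd"]).max())
# compare spokes seat vs now in side view
a=dict(np.load("side_seat.npz"))["pixels"];d=eyes.get_image("side");np.savez("side_end.npz",**d)
w=eyes.get_image("wrist");np.savez("wrist_end.npz",**w);ws=dict(np.load("wrist_seat.npz"))
for D in(ws,w):
    u,v,P=redpts(D,.21);k=(u>150)&(u<345)&(v>140)&(v<260);Q=P[k,:2]-[.5915,.1408];r=np.hypot(*Q.T);t=np.degrees(np.arctan2(Q[:,1],Q[:,0]))
    for lo,hi in((0,25),(115,150)):
        m=(r>22)&(r<48)&(t>lo)&(t<hi);print(lo,m.sum(),np.round(t[m].mean() if m.sum() else -1,2))
    m=(r>.022)&(r<.048);print("spoke hist",np.histogram(t[m],np.arange(-180,181,20))[0],[round(float(t[m&(t>l)&(t<h)].mean()),2) for l,h in((-20,40),(100,160))])
b=d["pixels"];f=lambda i:cv2.resize(i[150:300,200:370],None,fx=2.3,fy=2.3,interpolation=2)
cv2.imwrite("pics/cmp.png",np.hstack([f(a),f(b)]))
```

```text
21.9 [0.6499902  0.15380635 0.24517837] [-3.14131769e+00 -6.14584990e-05 -1.07527310e-03] [ 0.54689469  3.07844218 -1.13338532] 0.26357539211695835 0.0016992877155839348
0 0 -1
115 0 -1
spoke hist [  0   0   0  16   0   0   0   0  13 448  12   0   0   0   7 480  51   0] [10.09, 132.02]
0 0 -1
115 0 -1
spoke hist [  0   0   0  11   0   0   0   0  13 449  14   0   0   0   9 475  52   0] [10.23, 132.05]
```

View pics/cmp.png

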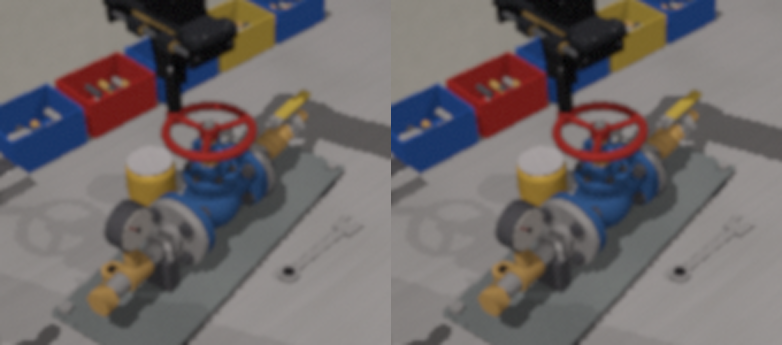

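The seat and end pictures (left and right) show the wheel at the same angle, with spokes agreeing to about 0.1°. The lever, spanner and tin are unmoved, and the arm is still with the handle gripped. Handing in.

```bash
python3 -c "
from bench import ticket,get_state
ticket.close_job();s=get_state();print(s['time'],s['position'],s['grip_width'])"
```

```text
the job is handed in; nothing more can be done
the job is handed in; nothing more can be done
```

I closed the globe valve clockwise onto its seat, backed it off by exactly two turns anticlockwise, and handed the job in with the handle still gripped at a commanded 25 N.

- **Seat:** the handle stopped about 1.08 turns from where it started. A further 13 mm of commanded push did not move it, and the side force rose to 18.5 N.
- **Two turns open:** after two full circles the tool was back at the seat point, (0.6500, 0.1538) against (0.6499, 0.1535). In the wrist pictures the wheel's spokes agreed within about 0.15°, or 0.003 rad, against an allowed 0.17 rad.
- **Grip and stillness:** the arm was at rest (joint speeds under 0.002 rad/s). The gripper opening of 23 mm fits the 24 mm handle. The grip force on the handle cannot be read directly.
- **Other things:** in the side view crop, the lever, spanner and grease tin looked unmoved. I did not check the bottle, mug, hammer and gland nut at the end, but the arm never went near them.

No check failed. I tried to read the state after handing in, but the interface refused it, so I have no readings from the judged second. The job took about 22 s of the 72 s allowed.

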